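Close the pan press and hold its key switch

TASK

First wind the handwheel of the bench press clockwise (seen from above) until its platen is fully down on the two stop collars. Then take the key from its wooden stand, push it fully home in the keyway on top of the press's console, working it past the sticky pins, turn it clockwise a full quarter turn against its spring and hold it there: finish while still gripping the turned key. Leave the beaker, bottle and spatula alone.

Things in the scene. Friction and masses are not known exactly. Their poses are not given: they have to be found in the camera images.
- press: Bench press, bolted down: white base plate 170 x 400 x 15 mm, a two-column press under a handwheel at its +y end, a grey console with a keyway in its top at its -y end. Origin: underside centre of the plate; x across the plate, y from console to press, z up. Wheel axis at y = +110 mm, keyway at y = -110 mm.
- wheel_axis (a point): Point on the handwheel's vertical axis, 243 mm above the table, the height at which to grip the crank knob. Same axes as the press. The steel wheel measures 128 mm over its rim, its rim top is 218 mm and its hub top 220 mm above the table. About 0.1 N m of friction; it stays where it is left.
- crank_grip (a point): Mid-height of the wheel's upright black crank knob: cylinder 20 mm in diameter, 48 mm high (219 to 267 mm above the table), 55 mm from the wheel's axis. It spins freely on its own pin, so it can be gripped from above and led round the axis without turning the gripper. Moves with the wheel; its x axis points from the wheel's axis to the knob.
- wheel (a joint): Angle of the handwheel, rad, growing clockwise seen from above. A screw brings the platen down 20 mm per turn. At 11.0 rad the platen stands on its collars and the wheel stops hard. Starts between 1.5 and 5.5 rad: one to one and a half turns to go.
- platen (a joint): How far the steel platen has come down, m: 0 raised, 0.035 resting on the two dark stop collars round the columns (its plate's underside is then 75 mm above the table).
- key_head (a point): Centre of the key's flat black head: 10 mm thick (this frame's x), 26 mm wide (y), 40 mm high (z up). The key, about 60 g, stands head up in its wooden stand and is lifted straight out. Grip the head across its thickness, 2 to 6 mm above its centre, so that the fingertips clear what lies below.
- key_collar (a point): Underside centre of the key's steel collar (30 mm diameter, 4 mm thick), 24 mm below key_head on the same axis, same axes. Below it: round neck 5 mm in diameter, 10 mm long, then the blade, 5 mm thick (x), 16 mm wide (y), 22 mm long with a rounded tip, 32 mm below this point. The blade fits either way round (half turn).
- stand: Fixed wooden block 70 x 70 x 45 mm that holds the key upright in a loose slot (11 x 24 mm) at its centre, the collar lying on its top, so that key_head is 69 mm above the table. Origin: centre of its underside; same yaw as the key.
- keyway (a point): Centre of the slot's mouth in the console's steel top plate (100 x 100 mm), 70 mm above the table. The slot takes the blade's thickness along this frame's x (6.6 mm) and width along y (19.6 mm), z up; 3 mm chamfer round the mouth. Two sticky spring pins press on the blade from both sides, 12 to 28 mm deep; up to about 20 N of push with small sideways wiggles gets past.
- plug (a joint): Angle of the lock cylinder, rad, growing clockwise seen from above: 0 at rest, 1.57 a quarter turn, hard stop at 1.70. The key can turn only when home, its collar on the plate. A spring (0.02 N m at rest, 0.1 N m at a quarter) turns it back when let go. The blade has about 0.1 rad of play, so turn the key a little past a quarter.
- beaker: Glass beaker 64 mm diameter, 85 mm high, standing on a kitchen scale; origin at the centre of its underside. Not to be moved.
- bottle: Amber glass bottle with a black cap, 48 mm diameter, 120 mm high; origin at the centre of its underside. Not to be moved.
- spatula: Wooden-handled spatula 240 mm long lying flat on the table beyond the press's +y end, along its x axis. Not to be moved.

How it is judged:
On the way, in this order (a step that is already met when the one before it is completed fails the run):
1. the platen has been wound down onto its stop collars (value of joint platen above 0.034 m), for 0.1 s.
2. the key is home in the keyway (z of key_collar in the frame of keyway below 0.003 m and horizontal distance between key_collar and keyway below 0.004 m and angle between key_collar's own z axis and vertical below 0.15 rad), for 0.1 s.
At the end, for the whole second after the job is handed in: Platen within 1 mm of its stop collars; key in the keyway (collar within 5 mm of the plate, 4 mm of the centre, within 0.2 rad of upright), lock turned at least 1.35 rad of a quarter turn and held there by the fingers still gripping the key (value of joint platen above 0.034 m and value of joint plug above 1.35 rad and z of key_collar in the frame of keyway below 0.005 m and horizontal distance between key_collar and keyway below 0.004 m and angle between key_collar's own z axis and vertical below 0.2 rad and contact force between the fingers and key above 1 N); the arm keeps its last pose, push and grip.
It fails at once if the beaker is disturbed (distance of beaker from where it was at the start of the episode above 0.03 m).
It fails at once if the bottle is disturbed (distance of bottle from where it was at the start of the episode above 0.03 m).
It fails at once if the spatula is disturbed (distance of spatula from where it was at the start of the episode above 0.03 m).
It also fails if it takes over 72 s, if anything falls off the work surface, if the arm or the gripper's body presses on something with over 40 N, if the wrist force passes 120 N, or if a joint passes its speed limit or range.

ROBOT

A 6-joint arm with a two-finger parallel gripper is mounted at the origin on the work surface. World frame = base frame: x ahead of the robot, y to its left, z up, the work surface at z = 0. Lengths are in m, angles in rad, forces in N, time in s.
With the tool pointing down it reaches from about 0.375 to 0.9 m from the base axis. Payload 3.1 kg.
Tool frame: the origin (TCP) lies on the centre line of the jaws, within the pads' length; the fingertips stand 8 mm ahead of it and the grasp point (between the pads) lies 11 mm behind it; z points along the fingers, y is the line along which they close (so a half turn about z gives the same grasp; the last joint's range is limited). The gripper opens to 87 mm and grips with 3 to 60 N. Pads are 19 mm wide; open, the fingers measure 117 mm over their backs; the gripper's body (75 mm by 190 mm) begins 51 mm behind the grasp point.
Start: joints at [0.984, 0.527, 1.433, -0, 1.181, -0.178], TCP at [0.248, 0.573, 0.231] pointing down, gripper open.
Joint ranges: [-3.08, 3.08], [-0.75, 2.2], [0.22, 2.44], [-1.43, 4.57], [0, 2.65], [-2.85, 2.85]. Speed limits (rad/s): [2.79, 2.79, 3.14, 3.14, 3.14, 3.14].

INTERFACE

Orientations are given as a unit quaternion [x, y, z, w].
In Python, from rig import robot gives the robot as it stands. The module is installed in compiled form; this text tells all that it offers.
- The arm moves only by the tool send_rows, never from a script. Its argument "increments" is one flat list of numbers, 7 for each row, row after row: the turn, a rotation vector about the world's x, y, z in rad, then the shift along the world's x, y, z in cm, then the opening, from 0 (shut) to 1 (fully open). A call has 1 to 20 rows; each row shifts and turns the commanded pose from where the row before left it; what a row does not reach is not made up. A row lasts 1/12 s, in which the tool goes at most 41.7 mm and 7.16 degrees, less where a joint would pass 70% of its speed; a pose out of reach is approached as far as the arm can. A call is refused whole if a number of a shift passes 4.17 or a number of a turn 0.125, either way. A call with a gripper value outside its range is refused whole. The fingers move at their own pace and stop on an object; "newtons" is the grip in N (left out, the last holds). Time passes only in rows, so rows that do not move let the fingers close. It gives the time, the measured TCP pose, the force, the opening and the grip force at its end, in the units of the state.
- robot.get_obs(): the state, without advancing time (a new reading comes with each control period).
- robot.camera(name): name is "scene" or "top" or "wrist"; returns a dict with "image" (384x512x3 uint8, red, green, blue), "range_z" (384x512 float32, m along the optical axis (not along the pixel's ray), 0 where there is no reading), "fx", "fy", "cx", "cy" (pixels), "R" (3x3) and "t" (3): a world point X has camera coordinates R X + t. Camera axes: x right, y down, z forward; pixel columns grow to the right and rows downward; lengths in m; the calibration is good to about 2 mm. The wrist camera is an equidistant fisheye: a pixel r from the principal point sees the ray r / f radians off the axis. A picture is of the moment at which its call begins.
- robot.hand_in(): hands the job in; it is judged then, once.
The state is a dict: "time": time; "q": joint angles; "joint_velocities": joint speeds; "joint_torque": joint torques, N m; "position": TCP position; "tool_rot": TCP orientation; "ft_force": force on the tool from outside, world axes, zero at the start; "moment": the same for the moment, N m; "grip_width": finger opening in m; "grip_force": force on a finger pad.
Only numpy, scipy, OpenCV 4.12 (cv2) and the standard library are available. Lean on these libraries where they do the work, as an engineer would, in place of code of your own. Each camera call takes 0.05 s, during which the arm holds its last target. There are 200 camera calls.

## Working session

There is one attempt and no reset: what is moved stays moved. The work goes in short steps, Python scripts to look and compute and a tool call to move; the robot and the scene stay as the last step left them, time stands still between calls to the robot, and variables do not carry over. Pictures are saved under pics/ and viewed, at most 10 in all, crops included, and the job is handed in when it is done.

Besides the shell and the picture viewer there is one more tool, called after ">>>" as a command line: name --argument value ..., lists and objects as JSON in quotes. send_rows: Moves the arm, as the interface text tells. Its arguments: {"type":"object","properties":{"increments":{"type":"array"},"newtons":{"type":"number"}},"required":["increments"]}

```bash
mkdir -p pics
cat > h.py <<'E'
import numpy as np, cv2
from rig import robot
def save(n,f):
    c=robot.camera(n); cv2.imwrite(f'pics/{f}.png',c['image'][:,:,::-1]); np.savez(f'{f}.npz',**c); return c
def world(c,u,v,z=None,ranged=False):
    d=np.array([(u-c['cx'])/c['fx'],(v-c['cy'])/c['fy'],1.])
    R,t=c['R'],c['t']; o=-R.T@t
    if ranged: return R.T@(d*c['range_z'][int(v),int(u)]-t)
    w=R.T@d; return o+w*(z-o[2])/w[2]
E
python3 - <<'E'
from h import *
a=save('scene','s0');b=save('top','t0')
for c in(a,b): print(-c['R'].T@c['t'],c['fx'],c['R'])
cv2.imwrite('pics/both.png',np.vstack([a['image'],b['image']])[:,:,::-1][:, :])
o=robot.get_obs();print(o)
E
```

```text
[ 1.54840873 -0.10306933  1.02244819] 436.5393315840069 [[ 0.16710256  0.98593751 -0.001989  ]
 [ 0.64028199 -0.11005244 -0.76021539]
 [-0.74974376  0.12576042 -0.64966808]]
[0.2829896  0.06775795 1.79265252] 492.8048294104155 [[-0.01523894 -0.99973577  0.01720965]
 [-0.98875832  0.01250672 -0.14899855]
 [ 0.14874394 -0.01928677 -0.98868765]]
{'time': 0.1, 'q': array([ 9.83505808e-01,  5.28383620e-01,  1.43374793e+00, -2.05792350e-05,
        1.18138727e+00, -1.78517466e-01]), 'joint_velocities': array([-7.74556015e-05, -1.21324115e-03, -3.31703418e-03, -1.84710295e-03,
       -5.77459950e-04, -6.52192207e-04]), 'joint_torque': array([ 1.92613209e-05, -4.40983129e+01, -1.77150911e+01,  6.35187887e-02,
        5.34313987e-02, -6.06595290e-05]), 'position': array([0.24806227, 0.57298   , 0.22967141]), 'tool_rot': array([ 2.02962565e-01,  9.79186024e-01, -8.96892603e-04, -3.50995529e-04]), 'ft_force': array([-0.63713888, -0.09368997, -0.14242583]), 'moment': array([0.06645828, 0.02976181, 0.01480736]), 'grip_force': 0.0, 'grip_width': 0.0875048541070174}
```

View pics/t0.png

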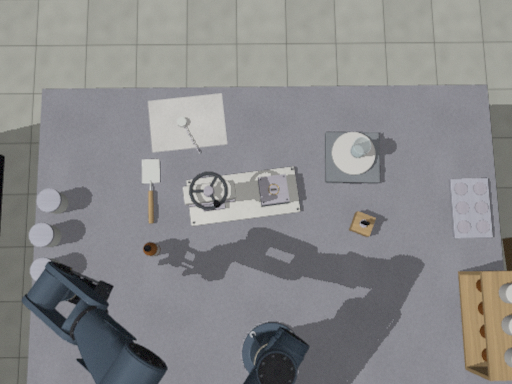

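View pics/s0.png

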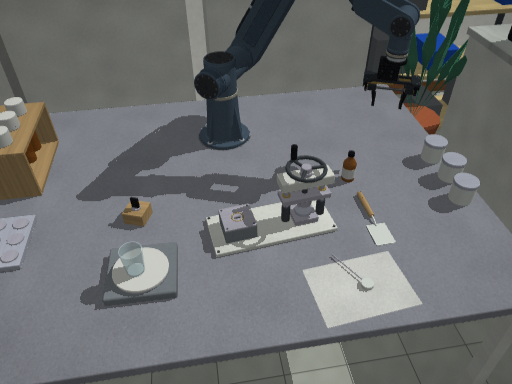

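The top view shows the wheel at about (208,191) with its knob at (217,203), the keyway at (272,189), the key stand at (364,224), the bottle at (151,249) and the beaker at (358,150). The scene view agrees: knob at (294,153), keyway at (238,216).

Run:
```python
from h import *
c=dict(np.load('t0.npz')); im=c['image']
# 3D points map from range
H,W=im.shape[:2]; u,v=np.meshgrid(np.arange(W),np.arange(H)); z=c['range_z']
P=np.stack([(u-c['cx'])/c['fx']*z,(v-c['cy'])/c['fy']*z,z],-1)-c['t']; P=P@c['R']
roi=(u>180)&(u<305)&(v>160)&(v<228)
def rect(m,n):
    p=P[m][:,:2].astype(np.float32); r=cv2.minAreaRect(p); print(n,len(p),p.mean(0),r, P[m][:,2].mean())
rect(roi&(P[...,2]>.008)&(P[...,2]<.025)&(im.min(-1)>130),'plate')
rect(roi&(P[...,2]>.062)&(P[...,2]<.08)&(u>250),'console')
rect(roi&(P[...,2]>.205)&(P[...,2]<.235),'wheel')
rect(roi&(P[...,2]>.24)&(P[...,2]<.29),'knob')
st=(u>340)&(u<385)&(v>205)&(v<245)
rect(st&(P[...,2]>.035)&(P[...,2]<.055),'stand top')
rect(st&(P[...,2]>.06),'key')
b=(u>135)&(u<165)&(v>235)&(v<260)
rect(b&(P[...,2]>.03),'bottle')
b=(u>340)&(u<375)&(v>135)&(v<165)
rect(b&(P[...,2]>.03),'beaker')
for n,(a,b_,z0) in dict(wheel=(208,191,.218),knob=(217,203,.267),keyway=(272,189,.07),stand=(364,224,.045),key=(365,223,.089)).items(): print(n,world(c,a,b_,z0))
cv2.imwrite('pics/crop.png',cv2.resize(im[150:250,180:385,::-1],None,fx=3.9,fy=3.9,interpolation=cv2.INTER_CUBIC))
```

```text
plate 2811 [0.5484401  0.07960019] ((0.5639721155166626, 0.09368258714675903), (0.4540177881717682, 0.2449333369731903), 89.30982971191406) 0.015315338355041723
console 759 [ 0.57069254 -0.01672912] ((0.5709235072135925, -0.016983740031719208), (0.10172297060489655, 0.10076552629470825), 6.668226718902588) 0.07032885673321403
wheel 560 [0.5460761  0.20342809] ((0.545669436454773, 0.20224110782146454), (0.12308137118816376, 0.1257563680410385), 89.63506317138672) 0.2172050060627314
knob 37 [0.49728084 0.17228107] ((0.49743741750717163, 0.17244835197925568), (0.017580384388566017, 0.0176615659147501), 43.964820861816406) 0.2649875349563038
stand top 346 [ 0.44652522 -0.3348761 ] ((0.4476844072341919, -0.336611807346344), (0.07186287641525269, 0.07214951515197754), 68.20189666748047) 0.04544339529213667
key 39 [ 0.41713127 -0.2623164 ] ((0.3725452721118927, -0.13861292600631714), (0.02074280194938183, 0.44945114850997925), 20.816272735595703) 0.38990885205511217
bottle 185 [0.36452323 0.4059379 ] ((0.31716588139533997, 0.25551751255989075), (0.3788558840751648, 0.046420685946941376), 72.69831085205078) 0.10319248489753384
beaker 963 [ 0.7082589 -0.321329 ] ((0.5107833743095398, -0.18326470255851746), (0.1519424319267273, 0.6606988906860352), 55.17384719848633) 0.06791732735819889
wheel [0.54117578 0.20236589 0.218     ]
knob [0.4948496  0.17013032 0.267     ]
keyway [ 0.56980965 -0.01151425  0.07      ]
stand [ 0.44324451 -0.3389048   0.045     ]
key [ 0.44265249 -0.33232549  0.089     ]
```

View pics/crop.png

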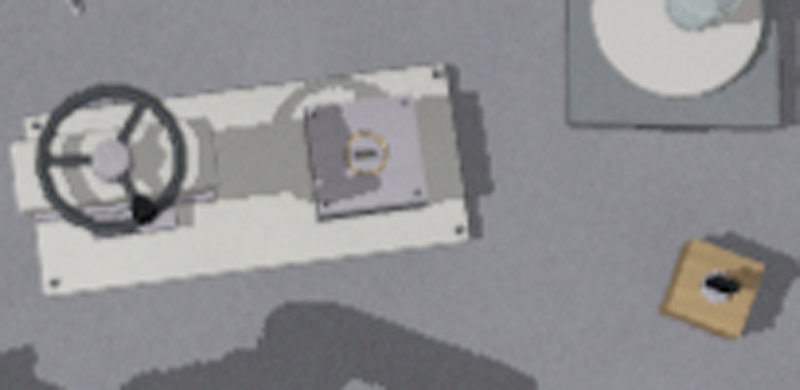

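>>> send_rows --increments '[0,0,0,0,0,3,1,0,0,0,0,0,3,1,0,0,0,2.0,-3.3,0.3,1,0,0,0,2.0,-3.3,0.3,1,0,0,0,2.0,-3.3,0.3,1,0,0,0,2.0,-3.3,0,1,0,0,0,2.0,-3.3,0,1,0,0,0,2.0,-3.3,0,1,0,0,0,2.0,-3.3,0,1,0,0,0,2.0,-3.3,0,1,0,0,0,2.0,-3.3,0,1,0,0,0,2.0,-3.3,0,1,0,0,0,2.5,-3.3,0,1,0,0,0,2.4,-3.8,0,1,0,0,0,0,0,0,1,0,0,0,0,0,0,1]' --newtons 30

```text
time: 1.43
position: [0.4965, 0.1733, 0.299]
tool_rot: [0.205, 0.979, -0.0, -0.001]
ft_force: [-0.5, 0.2, -0.4]
grip_width: 0.0871
grip_force: 0.0
```

Run:
```python
from h import *
c=save('wrist','w1'); print(c['fx'],c['cx'],c['cy'],-c['R'].T@c['t'],c['R']); print(robot.get_obs()['position'],robot.get_obs()['ft_force'])
```

```text
297.3186396354542 253.00303971445345 190.96503019722454 [0.43162333 0.20211285 0.45275889] [[ 4.01455844e-01  9.15878274e-01  4.38084672e-04]
 [ 8.84666937e-01 -3.87898733e-01  2.58648379e-01]
 [ 2.37060364e-01 -1.03448344e-01 -9.65971441e-01]]
[0.49536059 0.17467975 0.29898158] [-0.3536887   0.49900407  0.30547887]
```

View pics/w1.png

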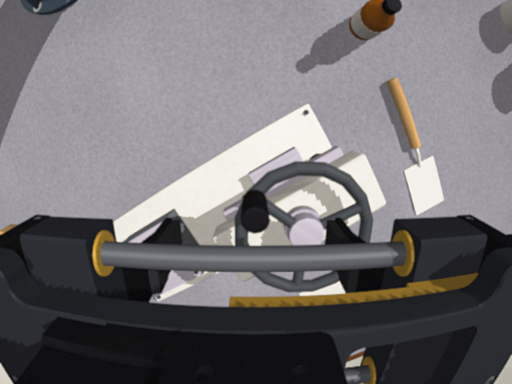

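The knob's top is at about (256,203), centred between the fingertips (165,245) and (345,245). The hub is at (307,225). I'll turn these pixels into positions.

```bash
cat >> h.py <<'E'
def wworld(c,u,v,z):
    d=np.array([u-c['cx'],v-c['cy']]); r=np.hypot(*d); a=r/c['fx']
    ray=np.r_[d/r*np.sin(a),np.cos(a)]; w=c['R'].T@ray; o=-c['R'].T@c['t']
    return o+w*(z-o[2])/w[2]
E
python3 - <<'E'
from h import *
c=dict(np.load('w1.npz')); im=c['image'].astype(int)
m=(im.max(-1)<45); m[:150]=0; m[245:]=0; m[:,:225]=0; m[:,290:]=0
n,l,s,ce=cv2.connectedComponentsWithStats(m.astype(np.uint8)); print(s,ce)
print(wworld(c,256,203,.267),wworld(c,307,225,.22))
rz=c['range_z']; print(rz[203,256],rz[225,307])
E
```

```text
[[     0      0    512    384 195653]
 [   240    190     29     42    955]] [[255.50715808 191.40357674]
 [254.03350785 211.25445026]]
[0.48546377 0.18074279 0.267     ] [0.53458599 0.20718468 0.22      ]
0.20257598 0.24949715
```

```bash
cat >> h.py <<'E'
def wcloud(c):
    H,W=c['range_z'].shape; u,v=np.meshgrid(np.arange(W)-c['cx'],np.arange(H)-c['cy']); r=np.hypot(u,v)+1e-9; a=r/c['fx']; z=c['range_z']
    k=np.tan(np.clip(a,0,1.4))/r
    return (np.stack([u*k*z,v*k*z,z],-1)-c['t'])@c['R']
def mid(p): return [ (np.percentile(p[:,i],1)+np.percentile(p[:,i],99))/2 for i in (0,1)]
E
python3 - <<'E'
from h import *
c=dict(np.load('w1.npz')); P=wcloud(c); z=P[...,2]; v,u=np.mgrid[:384,:512]
b=(u>225)&(u<290)&(v>150)&(v<240)
m=b&(z>.258)&(z<.275); print('knob',m.sum(),P[m].mean(0),mid(P[m]),u[m].mean(),v[m].mean())
m=(v<245)&(z>.21)&(z<.225)&(u>225)&(u<380); print('wheel',m.sum(),mid(P[m]))
m=(v<245)&(z>.216)&(z<.225)&(u>288)&(u<327)&(v>200); print('hub',m.sum(),P[m].mean(0))
E
```

```text
knob 670 [0.49535572 0.17530295 0.26573375] [np.float64(0.49609160815477205), np.float64(0.17506381393482934)] 254.41940298507464 218.41194029850746
wheel 4194 [np.float64(0.5256814652151769), np.float64(0.20583026852610858)]
hub 853 [0.54061415 0.20440116 0.2192501 ]
```

>>> send_rows --increments '[0,0,0,0,0,-2.2,1,0,0,0,0,0,-2.2,1,0,0,0,0,0,-2.2,1,0,0,0,0,0,0,0.5,0,0,0,0,0,0,0,0,0,0,0,0,0,0,0,0,0,0,0,0,0,0,0,0,0,0,0,0,0,0,0,0,0,0,0,0,0,0,0,0,0,0,0,0,0,0,0,0,0]' --newtons 30

```text
time: 2.4
position: [0.4959, 0.1752, 0.234]
tool_rot: [0.203, 0.979, 0.0, 0.0]
ft_force: [-0.4, -0.6, 0.6]
grip_width: 0.0418
grip_force: 0.0
```

>>> send_rows --increments '[0,0,0,0,0,0,0,0,0,0,0,0,0,0,0,0,0,0,0,0,0,0,0,0,0,0,0,0,0,0,0,0,0,0,0,0,0,0,0,0,0,0]'

```text
time: 2.9
position: [0.4955, 0.175, 0.2335]
tool_rot: [0.203, 0.979, -0.0, -0.0]
ft_force: [-0.6, -1.1, 1.3]
grip_width: 0.0187
grip_force: 30.0
```

Run:
```python
import numpy as np
a=np.radians(210-15*np.arange(25)); d=5.5*np.diff(np.c_[np.cos(a),np.sin(a)],axis=0)
print([(int(round(np.degrees(x))),*np.round(r,2)) for x,r in zip(a,d)])
```

```text
[(210, np.float64(-0.55), np.float64(1.33)), (195, np.float64(-0.19), np.float64(1.42)), (180, np.float64(0.19), np.float64(1.42)), (165, np.float64(0.55), np.float64(1.33)), (150, np.float64(0.87), np.float64(1.14)), (135, np.float64(1.14), np.float64(0.87)), (120, np.float64(1.33), np.float64(0.55)), (105, np.float64(1.42), np.float64(0.19)), (90, np.float64(1.42), np.float64(-0.19)), (75, np.float64(1.33), np.float64(-0.55)), (60, np.float64(1.14), np.float64(-0.87)), (45, np.float64(0.87), np.float64(-1.14)), (30, np.float64(0.55), np.float64(-1.33)), (15, np.float64(0.19), np.float64(-1.42)), (0, np.float64(-0.19), np.float64(-1.42)), (-15, np.float64(-0.55), np.float64(-1.33)), (-30, np.float64(-0.87), np.float64(-1.14)), (-45, np.float64(-1.14), np.float64(-0.87)), (-60, np.float64(-1.33), np.float64(-0.55)), (-75, np.float64(-1.42), np.float64(-0.19)), (-90, np.float64(-1.42), np.float64(0.19)), (-105, np.float64(-1.33), np.float64(0.55)), (-120, np.float64(-1.14), np.float64(0.87)), (-135, np.float64(-0.87), np.float64(1.14))]
```

Gripped. First 60°.

>>> send_rows --increments '[0,0,0,-0.55,1.33,0,0,0,0,0,-0.19,1.42,0,0,0,0,0,0.19,1.42,0,0,0,0,0,0.55,1.33,0,0,0,0,0,0,0,0,0]'

```text
time: 3.32
position: [0.496, 0.2325, 0.2335]
tool_rot: [0.202, 0.979, 0.001, -0.0]
ft_force: [-1.3, 3.8, 1.4]
grip_width: 0.0191
grip_force: 30.0
```

>>> send_rows --increments '[0,0,0,0.87,1.14,0,0,0,0,0,1.14,0.87,0,0,0,0,0,1.33,0.55,0,0,0,0,0,1.42,0.19,0,0,0,0,0,1.42,-0.19,0,0,0,0,0,1.33,-0.55,0,0,0,0,0,1.14,-0.87,0,0,0,0,0,0.87,-1.14,0,0,0,0,0,0,0,0,0]'

```text
time: 4.07
position: [0.5923, 0.227, 0.2335]
tool_rot: [0.204, 0.979, -0.001, 0.001]
ft_force: [-0.2, -3.1, 1.1]
grip_width: 0.0192
grip_force: 30.0
```

>>> send_rows --increments '[0,0,0,0.55,-1.33,0,0,0,0,0,0.19,-1.42,0,0,0,0,0,-0.19,-1.42,0,0,0,0,0,-0.55,-1.33,0,0,0,0,0,-0.87,-1.14,0,0,0,0,0,-1.14,-0.87,0,0,0,0,0,-1.33,-0.55,0,0,0,0,0,-1.42,-0.19,0,0,0,0,0,-1.42,0.19,0,0,0,0,0,-1.33,0.55,0,0,0,0,0,-1.14,0.87,0,0,0,0,0,-0.87,1.14,0,0,0,0,0,0,0,0,0]'

```text
time: 5.15
position: [0.4945, 0.1766, 0.2336]
tool_rot: [0.203, 0.979, 0.001, 0.0]
ft_force: [-0.3, 3.2, -0.5]
grip_width: 0.0192
grip_force: 30.0
```

>>> send_rows --increments '[0,0,0,-0.55,1.33,0,0,0,0,0,-0.19,1.42,0,0,0,0,0,0.19,1.42,0,0,0,0,0,0.55,1.33,0,0,0,0,0,0.87,1.14,0,0,0,0,0,0.57,0.43,0,0,0,0,0,0,0,0,0]'

```text
time: 5.73
position: [0.5102, 0.2478, 0.2336]
tool_rot: [0.203, 0.979, 0.001, -0.001]
ft_force: [-1.6, 5.9, 1.9]
grip_width: 0.0192
grip_force: 30.0
```

>>> send_rows --increments '[0,0,0,0.57,0.43,0,0,0,0,0,0.67,0.28,0,0,0,0,0,0.67,0.28,0,0,0,0,0,0,0,0,0]'

```text
time: 6.07
position: [0.5305, 0.2569, 0.2336]
tool_rot: [0.203, 0.979, 0.001, 0.001]
ft_force: [-0.6, 4.7, 0.3]
grip_width: 0.0192
grip_force: 30.0
```

>>> send_rows --increments '[0,0,0,0.71,0.1,0,0,0,0,0,0.71,0.1,0,0,0,0,0,0.5,0,0,0,0,0,0,0,0,0,0]'

```text
time: 6.4
position: [0.537, 0.258, 0.2333]
tool_rot: [0.203, 0.979, -0.003, -0.013]
ft_force: [-24.5, 3.4, 16.9]
grip_width: 0.0193
grip_force: 30.0
```

Hard stop met at 8.25 rad turned, where I expected it. I'll unload, release and lift.

>>> send_rows --increments '[0,0,0,-0.6,0,0,0,0,0,0,-0.5,0,0,0,0,0,0,0,0,0,0.5,0,0,0,0,0,0,0.8,0,0,0,0,0,0,1,0,0,0,0,0,0,1,0,0,0,0,0,0,1,0,0,0,0,0,0,1,0,0,0,0,0,0,1,0,0,0,0,0,0,1,0,0,0,0,0,2.5,1,0,0,0,0,0,2.5,1,0,0,0,0,0,2.5,1,0,0,0,0,0,0,1]'

```text
time: 7.57
position: [0.5403, 0.2588, 0.3142]
tool_rot: [0.203, 0.979, 0.002, 0.005]
ft_force: [0.7, 0.1, 0.8]
grip_width: 0.085
grip_force: 0.0
```

Run:
```python
from h import *
c=save('scene','s1'); H,W=384,512; u,v=np.meshgrid(np.arange(W),np.arange(H))
im=np.hstack([cv2.resize(dict(np.load(f+'.npz'))['image'][130:250,190:350,::-1],None,fx=2.5,fy=2.5) for f in('s0','s1')])
cv2.imwrite('pics/cmp.png',im); o=robot.get_obs(); print(o['position'],o['q'])
# key geometry from the initial top view
c=dict(np.load('t0.npz')); z=c['range_z']; v,u=np.mgrid[:H,:W]
P=(np.stack([(u-c['cx'])/c['fx']*z,(v-c['cy'])/c['fy']*z,z],-1)-c['t'])@c['R']
st=(u>340)&(u<385)&(v>205)&(v<245)
for n,m in dict(key=st&(P[...,2]>.075)&(P[...,2]<.1),stand=st&(P[...,2]>.035)&(P[...,2]<.055)).items():
    print(n,m.sum(),P[m].mean(0),cv2.minAreaRect(P[m][:,:2].astype(np.float32)))
```

```text
[0.53914696 0.2584058  0.31177079] [ 2.60240394e-01  4.06711093e-01  1.40712216e+00 -8.55224850e-05
  1.32054378e+00 -9.01859228e-01]
key 24 [ 0.44674411 -0.33437226  0.08854384] ((0.44769325852394104, -0.33535927534103394), (0.024397509172558784, 0.010475373826920986), 67.71670532226562)
stand 346 [ 0.44652511 -0.33487602  0.0454434 ] ((0.4476844072341919, -0.336611807346344), (0.07186287641525269, 0.07214951515197754), 68.20189666748047)
```

View pics/cmp.png

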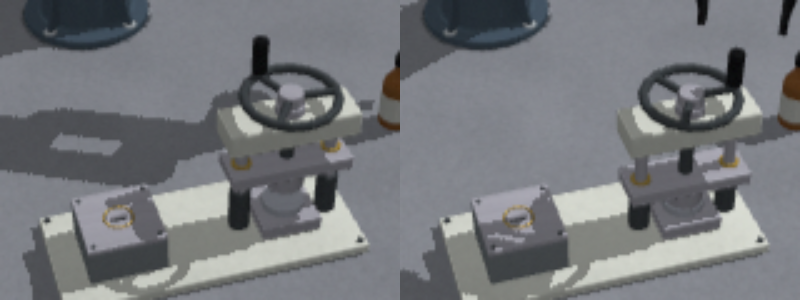

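The right half, after winding, shows the platen sitting on the dark collars at about (640,200) and (730,185). Next, the key.

>>> send_rows --increments '[0,0,-0.12,-0.57,-3.71,0,1,0,0,-0.12,-0.57,-3.71,0,1,0,0,-0.12,-0.57,-3.71,0,1,0,0,-0.12,-0.57,-3.71,0,1,0,0,-0.12,-0.57,-3.71,0,1,0,0,-0.12,-0.57,-3.71,0,1,0,0,-0.12,-0.57,-3.71,-1,1,0,0,-0.12,-0.57,-3.71,-1,1,0,0,-0.12,-0.57,-3.71,-1,1,0,0,-0.12,-0.57,-3.71,-1,1,0,0,-0.12,-0.57,-3.71,-1,1,0,0,-0.12,-0.57,-3.71,-1,1,0,0,-0.112,-0.57,-3.71,-1,1,0,0,0,-0.57,-3.71,-1,1,0,0,0,-0.57,-3.71,-1,1,0,0,0,-0.57,-3.71,-1,1,0,0,0,0,0,0,1,0,0,0,0,0,0,1]'

```text
time: 9.12
position: [0.4448, -0.337, 0.2067]
tool_rot: [0.832, 0.555, -0.0, -0.002]
ft_force: [-0.2, 0.4, 0.5]
grip_width: 0.0875
grip_force: 0.0
```

Run:
```python
from h import *
from scipy.spatial.transform import Rotation as Rn
c=save('wrist','w2'); o=robot.get_obs(); print(o['position'],Rn.from_quat(o['tool_rot']).as_matrix().round(3))
P=wcloud(c); z=P[...,2]; near=np.hypot(P[...,0]-.447,P[...,1]+.335)<.06
for n,a,b in(('key',.08,.097),('stand',.038,.0485)):
    m=near&(z>a)&(z<b); v,u=np.nonzero(m); print(n,m.sum(),P[m].mean(0),cv2.minAreaRect(P[m][:,:2].astype(np.float32)),u.mean(),v.mean())
```

```text
[ 0.44514289 -0.3353835   0.2071841 ] [[ 0.382  0.924 -0.002]
 [ 0.924 -0.382  0.003]
 [ 0.002 -0.003 -1.   ]]
key 279 [ 0.44615999 -0.33405835  0.08742504] ((0.44600966572761536, -0.3348662257194519), (0.026474494487047195, 0.009610760025680065), 67.48574829101562) 253.8136200716846 185.7562724014337
stand 3543 [ 0.44624086 -0.33281258  0.0445806 ] ((0.445433109998703, -0.33469998836517334), (0.06970715522766113, 0.06934566795825958), 67.96712493896484) 253.46627152130964 175.00282246683602
```

View pics/w2.png

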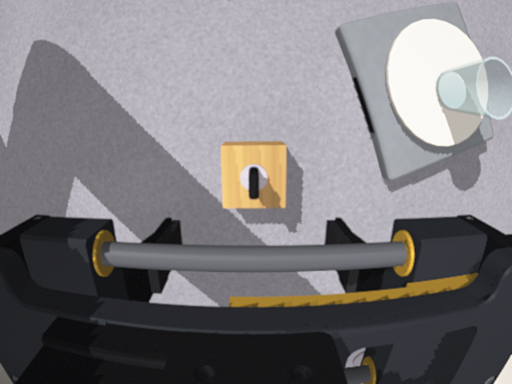

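The key head stands at (254,185), aligned with the jaws and centred between the fingers. I'll descend and grip.

>>> send_rows --increments '[0,0,0,0.1,0.1,-3,1,0,0,0,0,0,-3,1,0,0,0,0,0,-3,0.8,0,0,0,0,0,-2.5,0.6,0,0,0,0,0,-1.5,0.5,0,0,0,0,0,-1.4,0.5,0,0,0,0,0,0,0.3,0,0,0,0,0,0,0,0,0,0,0,0,0,0,0,0,0,0,0,0,0,0,0,0,0,0,0,0,0,0,0,0,0,0,0,0,0,0,0,0,0,0,0,0,0,0,0,0,0,0,0,0,0,0,0,0]' --newtons 40

```text
time: 10.42
position: [0.4471, -0.3348, 0.0648]
tool_rot: [0.831, 0.557, -0.0, 0.0]
ft_force: [0.6, 0.2, 1.0]
grip_width: 0.0094
grip_force: 40.0
```

>>> send_rows --increments '[0,0,0,0,0,1,0,0,0,0,0,0,2,0,0,0,0,0,0,2,0,0,0,0,0,0,2.5,0,0,0,0,0,0,2,0,0,0,0,0,0,0,0,0,0,0.101,1.38,3.53,0,0,0,0,0.101,1.38,3.53,0,0,0,0,0.101,1.38,3.53,0,0,0,0,0.101,1.38,3.53,0,0,0,0,0.101,1.38,3.53,0,0,0,0,0,1.38,3.53,0,0,0,0,0,1.38,3.53,0,0,0,0,0,1.38,3.53,0,0,0,0,0,1.38,3.53,0,0,0,0,0,0,0,0,0,0,0,0,0,0,0,0]'

```text
time: 11.83
position: [0.5712, -0.0149, 0.159]
tool_rot: [0.664, 0.748, -0.0, -0.0]
ft_force: [0.3, -0.9, -0.6]
grip_width: 0.0095
grip_force: 40.0
```

Run:
```python
from h import *
from scipy.spatial.transform import Rotation as Rn
c=save('wrist','w3'); o=robot.get_obs(); print(o['position'],Rn.from_quat(o['tool_rot']).as_matrix().round(3),o['ft_force'],o['grip_width'])
s=save('scene','s3'); save('top','t3')
cv2.imwrite('pics/k3.png',np.vstack([cv2.resize(c['image'][130:330,130:390,::-1],(780,None) if 0 else (390,300)),cv2.resize(s['image'][140:260,170:326,::-1],(390,300))]))
P=wcloud(c); z=P[...,2]; m=(z>.066)&(z<.074)&(np.hypot(P[...,0]-.571,P[...,1]+.017)<.09)
v,u=np.nonzero(m); print(m.sum(),cv2.minAreaRect(P[m][:,:2].astype(np.float32)),P[m].mean(0))
```

```text
[ 0.57084683 -0.01631883  0.15903281] [[-0.117  0.993 -0.001]
 [ 0.993  0.117 -0.   ]
 [-0.    -0.001 -1.   ]] [-0.64504602  0.15021616 -0.22482161] 0.009876357876668872
9098 ((0.5686436295509338, -0.006979029625654221), (0.10074315965175629, 0.08421077579259872), 6.743789196014404) [0.56759712 0.00190522 0.06946425]
```

View pics/k3.png

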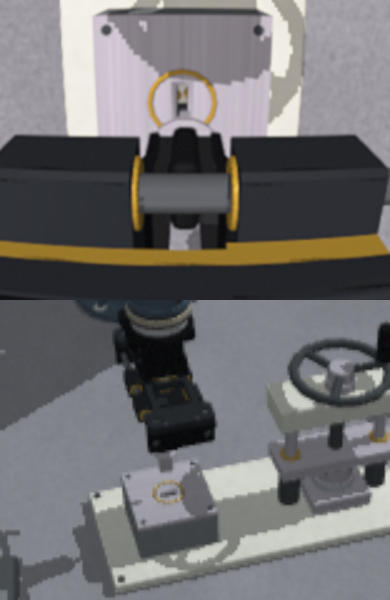

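The wrist view (upper half) shows the slot at crop (182,97) inside its gold ring, with the collar and gripper just below it. The scene view shows the key hanging upright above the console. I'll fit the ring and the slot.

Run:
```python
from h import *
w=dict(np.load('w3.npz')); Pw=wcloud(w)
def cloud(c):
    v,u=np.mgrid[:384,:512]; z=c['range_z']
    return (np.stack([(u-c['cx'])/c['fx']*z,(v-c['cy'])/c['fy']*z,z],-1)-c['t'])@c['R']
from scipy.optimize import least_squares
for n in('w3','t0','s0','s3'):
    c=dict(np.load(n+'.npz')); P=wcloud(c) if n[0]=='w' else cloud(c)
    h=cv2.cvtColor(c['image'],cv2.COLOR_RGB2HSV)
    m=(h[...,0]>10)&(h[...,0]<28)&(h[...,1]>(110 if n[0]=='w' else 55))&(np.abs(P[...,2]-.07)<.008)&(np.hypot(P[...,0]-.571,P[...,1]+.017)<.035)
    v,u=np.nonzero(m); f=wworld if n[0]=='w' else world
    Q=np.array([f(c,a,b,.07)[:2] for a,b in zip(u,v)])
    r=least_squares(lambda p:np.hypot(*(Q-p[:2]).T)-p[2],[.571,-.017,.02],loss='soft_l1',f_scale=.001)
    print(n,m.sum(),r.x,np.abs(r.fun).mean())
    d=(np.hypot(P[...,0]-r.x[0],P[...,1]-r.x[1])<.014)&(h[...,2]<95)&(P[...,2]<.08)
    v,u=np.nonzero(d)
    if len(u): q=np.array([f(c,a,b,.07)[:2] for a,b in zip(u,v)]); print('  slot',len(u),q.mean(0),cv2.minAreaRect(q.astype(np.float32)))
# collar / blade points below gripper in wrist
m=(Pw[...,2]>.12)&(Pw[...,2]<.155)&(np.hypot(Pw[...,0]-.571,Pw[...,1]+.0165)<.02)
v,u=np.nonzero(m); print('collar',m.sum(),cv2.minAreaRect(Pw[m][:,:2].astype(np.float32)),Pw[m].mean(0),u.min(),u.max())
c=dict(np.load('s3.npz'));P=cloud(c)
for a,b in((.108,.128),(.13,.142)):
    m=(P[...,2]>a)&(P[...,2]<b)&(np.hypot(P[...,0]-.571,P[...,1]+.0165)<.025); print(m.sum(),P[m].mean(0))
```

```text
w3 230 [ 0.56941766 -0.01541397  0.0182658 ] 0.0005178395629425696
  slot 36 [ 0.56905048 -0.01754362] ((0.569450318813324, -0.01563459262251854), (0.005120459012687206, 0.01331933680921793), 6.604383945465088)
t0 10 [ 0.56988285 -0.01589785  0.01867233] 0.0005831688893772495
  slot 4 [ 0.56976577 -0.0150623 ] ((0.5697657465934753, -0.015062486752867699), (0.014192530885338783, 2.29774759219481e-08), 89.2912826538086)
s0 29 [ 0.56710511 -0.01343991  0.01865321] 0.0008780784897477892
  slot 4 [ 0.5711307  -0.01220586] ((0.5711306929588318, -0.012205876410007477), (0.009367688558995724, 6.752088221873009e-09), 80.26316833496094)
s3 28 [ 0.56742745 -0.01340115  0.01848442] 0.0009819722791260712
  slot 4 [ 0.5711307  -0.01220586] ((0.5711306929588318, -0.012205876410007477), (0.009367688558995724, 6.752088221873009e-09), 80.26316833496094)
collar 439 ((0.5698807239532471, -0.00394844077527523), (0.02655312418937683, 0.006921693217009306), 6.699136257171631) [ 0.56964203 -0.00362501  0.14595799] 230 276
20 [ 0.57307002 -0.01496909  0.11874547]
7 [ 0.57904744 -0.01298394  0.14105347]
```

>>> send_rows --increments '[0,0,0,-0.15,0,-1.5,0,0,0,0,0,0,-1.7,0,0,0,0,0,0,0,0,0,0,0,0,0,-0.3,0,0,0,0,0,0,-0.3,0,0,0,0,0,0,-0.3,0,0,0,0,0,0,0,0]' --newtons 55

```text
time: 12.57
position: [0.5703, -0.0171, 0.1191]
tool_rot: [0.666, 0.746, 0.001, 0.0]
ft_force: [0.9, 0.9, -0.0]
grip_width: 0.0099
grip_force: 55.0
```

>>> send_rows --increments '[0,0,0,0,0,-0.3,0,0,0,0,0,0,-0.3,0,0,0,0,0,0,-0.2,0,0,0,0,0,0,0,0]'

```text
time: 12.9
position: [0.5695, -0.0166, 0.11]
tool_rot: [0.665, 0.747, -0.0, -0.001]
ft_force: [-0.6, 3.0, -0.6]
grip_width: 0.0096
grip_force: 55.0
```

>>> send_rows --increments '[0,0,0,0,0.05,-0.2,0,0,0,0,0,0,-0.3,0,0,0,0,0,0,-0.3,0,0,0,0,0,0,0,0]'

```text
time: 13.23
position: [0.5693, -0.0164, 0.1023]
tool_rot: [0.665, 0.747, -0.0, -0.0]
ft_force: [-1.1, 2.5, 1.3]
grip_width: 0.0095
grip_force: 55.0
```

>>> send_rows --increments '[0,0,0,0,0.05,-0.3,0,0,0,0,0,0,-0.3,0,0,0,0,0,0,-0.3,0,0,0,0,0,0,-0.3,0,0,0,0,0,0,0,0]'

```text
time: 13.65
position: [0.5703, -0.0162, 0.0906]
tool_rot: [0.665, 0.747, 0.0, 0.001]
ft_force: [1.0, 1.3, -1.1]
grip_width: 0.0097
grip_force: 55.0
```

>>> send_rows --increments '[0,0,0,0,0,-0.3,0,0,0,0,0,0,-0.3,0,0,0,0,0,0,0,0]'

```text
time: 13.9
position: [0.5705, -0.0162, 0.0896]
tool_rot: [0.665, 0.747, 0.0, 0.001]
ft_force: [-8.0, 2.7, 34.3]
grip_width: 0.0091
grip_force: 55.0
```

>>> send_rows --increments '[0,0,0,0.15,0,0.1,0,0,0,0,-0.3,0,0,0,0,0,0,0.25,0.15,0,0,0,0,0,0,-0.3,0,0,0,0,0,0,0.15,0,0,0,0,0,0,0,0,0]'

```text
time: 14.4
position: [0.5705, -0.0162, 0.0897]
tool_rot: [0.665, 0.747, -0.0, 0.0]
ft_force: [-8.6, 2.2, 29.9]
grip_width: 0.0095
grip_force: 55.0
```

Run:
```python
from h import *
c=save('scene','s4'); cv2.imwrite('pics/k4.png',cv2.resize(c['image'][165:245,200:290,::-1],None,fx=6,fy=6,interpolation=cv2.INTER_CUBIC)); o=robot.get_obs(); print(o['position'],o['ft_force'],o['q'])
```

```text
[ 0.57050707 -0.01618574  0.08965317] [-8.87070944  2.18092916 28.95115388] [-2.23607524e-01  6.52874088e-01  1.68578439e+00 -1.27891899e-03
  8.02379436e-01 -3.38608499e-01]
```

View pics/k4.png

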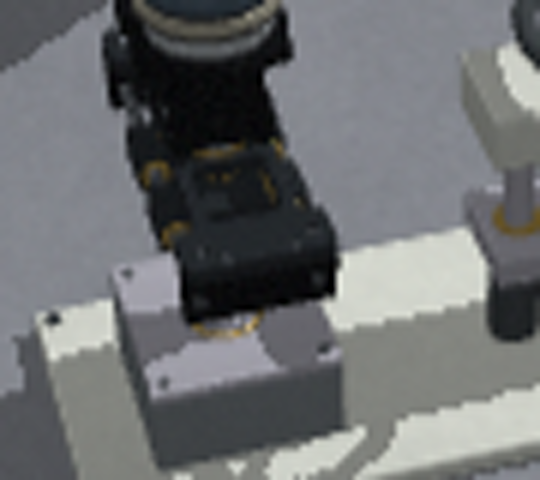

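The collar sits on the plate at crop (225,325), and contact is at the expected height. Key home. Now I'll turn it.

>>> send_rows --increments '[0,0,-0.1,0,0,0.2,0,0,0,-0.1,0,0,0,0,0,0,-0.1,0,0,0,0,0,0,-0.1,0,0,0,0,0,0,-0.1,0,0,0,0,0,0,-0.1,0,0,0,0,0,0,0,0,0,0,0]'

```text
time: 15.03
position: [0.5703, -0.0162, 0.0897]
tool_rot: [0.857, 0.516, -0.0, 0.0]
ft_force: [-5.0, 1.1, 18.8]
grip_width: 0.0091
grip_force: 55.0
```

>>> send_rows --increments '[0,0,-0.1,0,0,0,0,0,0,-0.1,0,0,0,0,0,0,-0.1,0,0,0,0,0,0,-0.1,0,0,0,0,0,0,-0.1,0,0,0,0,0,0,-0.1,0,0,0,0,0,0,-0.1,0,0,0,0,0,0,-0.1,0,0,0,0,0,0,-0.1,0,0,0,0,0,0,-0.1,0,0,0,0,0,0,-0.05,0,0,0,0,0,0,0,0,0,0,0,0,0,0,0,0,0,0]'

```text
time: 16.12
position: [0.5702, -0.016, 0.0897]
tool_rot: [1.0, 0.018, -0.0, 0.0]
ft_force: [-6.6, 3.5, 18.6]
grip_width: 0.0094
grip_force: 55.0
```

Run:
```python
from h import *
from scipy.spatial.transform import Rotation as Rn
o=robot.get_obs(); R=Rn.from_quat(o['tool_rot']).as_matrix(); print('turned',6.65-np.degrees(np.arctan2(R[1,1],R[0,1])),o)
w=save('wrist','w5'); cv2.imwrite('pics/w5.png',cv2.resize(w['image'][130:330,130:390,::-1],(780,600)))
```

```text
turned 94.55840654300488 {'time': 16.1167, 'q': array([-2.23561383e-01,  6.52819085e-01,  1.68562720e+00, -8.28550723e-04,
        8.03968226e-01,  1.31130506e+00]), 'joint_velocities': array([-9.74043764e-04, -2.81269773e-05, -2.52942772e-04,  7.66531564e-04,
        5.49036822e-04, -3.17122349e-03]), 'joint_torque': array([ -1.36140067, -34.23465014, -11.70548201,  -0.23280038,
        -1.91797078,   0.05006157]), 'position': array([ 0.57017797, -0.01598592,  0.08971578]), 'tool_rot': array([ 9.99833299e-01,  1.82514939e-02, -4.70326768e-04,  1.91264361e-04]), 'ft_force': array([-6.59008911,  3.53970258, 18.57015273]), 'moment': array([0.38118004, 1.17925974, 0.03634712]), 'grip_force': 55.006011771038175, 'grip_width': 0.009426896637344688}
```

View pics/w5.png

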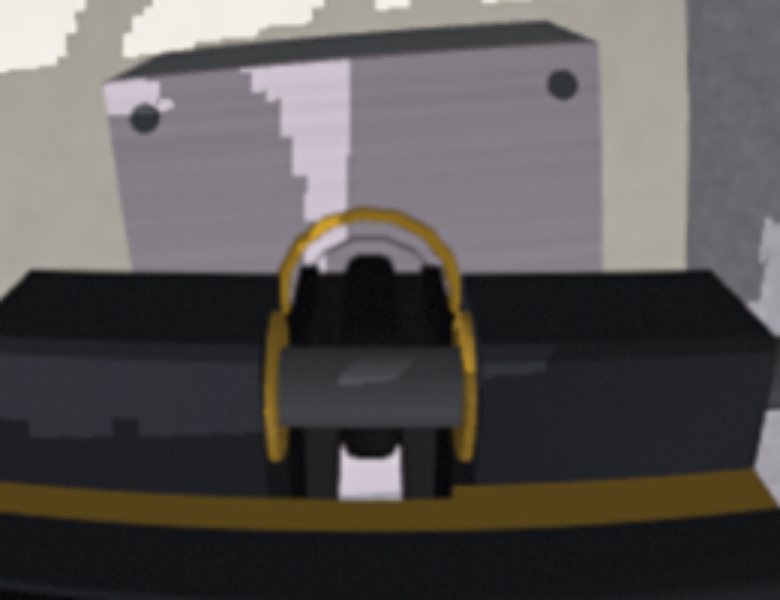

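The head at crop (370,320) is square in the jaws after a 94.6° turn. The collar lies on the plate, concentric with the ring. I'll hand in.

```bash
python3 -c "
from rig import robot; print(robot.hand_in())"
```

```text
the job is handed in; nothing more can be done
None
```

I handed the job in at about 16 s with the platen wound down onto its collars and the key home, turned 94.6° clockwise and still gripped; `hand_in()` returned no verdict, so I can't confirm it passed.

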